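# Close the thickness gauge on a pacemaker can until the ratchet slips

### The arm

A 6-joint arm with a two-finger parallel gripper is mounted at the origin on the work surface. World frame = base frame: x ahead of the robot, y to its left, z up, the work surface at z = 0. Lengths are in m, angles in rad, forces in N, time in s.
With the tool pointing down it reaches from about 0.4 to 0.825 m from the base axis. Payload 7 kg.
Tool frame: the origin (TCP) lies midway between the tips of the shut fingers; the grasp point (between the pads) lies 19 mm behind it (arm.hold_point_z is the distance from the TCP to the grasp point, in m); z points along the fingers, x is the direction in which the jaws open and shut, and the axes are right-handed (so a half turn about z gives the same grasp; the last joint's range is limited). The gripper opens to 88 mm and grips with 3 to 60 N. Pads are 19 mm wide; open, the fingers measure 130 mm over their backs; the gripper's body (78 mm by 193 mm) begins 47 mm behind the grasp point.
Start: joints at [1.498, 0.359, 0.012, 0, -1.224, -0.288], TCP at [0.238, 0.632, 0.227] pointing down, gripper open.
Joint ranges: [-3.07, 3.07], [-1.43, 2.12], [-1.02, 1.25], [-3.03, 1.67], [-3.05, -0], [-3.03, 3.03]. Speed limits (rad/s): [2.39, 2.39, 3.01, 3.14, 3.14, 3.14].

### API

Orientations are given as [roll, pitch, yaw] about the fixed x, y, z axes, in that order (R = Rz(yaw) Ry(pitch) Rx(roll)).
In Python, from station import readout, viewer, job, arm gives the robot as it stands.
- The arm moves only by the tool apply_moves, never from a script. Its argument "deltas" is text: rows parted by semicolons, each of 4 numbers parted by spaces: the shift along the tool's x, y, z in cm, then the turn about the tool's z in rad. A call has 1 to 10 rows; each row shifts and turns the commanded pose from where the row before left it, along the tool's axes as they then stand; what a row does not reach is not made up. A row lasts 1/8 s, in which the tool goes at most 62.5 mm and 10.7 degrees, less where a joint would pass 70% of its speed; a pose out of reach is approached as far as the arm can. A call is refused whole if a number of a shift passes 6.25 or a number of a turn 0.188, either way. A call with a gripper value outside its range is refused whole. "gripper" is the closure, from -1 (fully open) to 1 (shut), so that 0 is half open, set as the call begins (left out, the last holds). The fingers move at their own pace and stop on an object; "squeeze" is the grip in N (left out, the last holds). Time passes only in rows, so rows that do not move let the fingers close. It gives the time, the measured TCP pose, the force and the opening at its end, in the units of the state.
- readout.get_state(): the state, without advancing time (a new reading comes with each control period).
- viewer.grab_frame(name): name is "scene" or "top" or "wrist"; returns a dict with "image" (480x640x3 uint8, red, green, blue), "camera_matrix" (3x3 intrinsics, pixels), "cam_to_world" (4x4, takes a point from camera to world coordinates). Camera axes: x right, y up, looking along -z (the intrinsics and any distortion apply to the point x, -y, -z); pixel columns grow to the right and rows downward; lengths in m; the calibration is good to about 2 mm. A picture is of the moment at which its call begins. There is no depth.
- job.job_done(): hands the job in, once; it reports no verdict.
Trained networks look in the newest picture that a camera, given by its name, has taken for a name from the list of things; names that differ only in an ending like _2 or _b are one class to them, and where a whole thing is asked for, a point or a joint stands for the part that bears it (a point fixed in the world has none). Each returns a list of dicts, best first, with "conf" (0 to 1); they miss things now and then, are a little off and sometimes report something else, mostly with a low value. They report only what shows in the picture. A call takes as long as a camera call. They do not tell look-alikes from the thing itself.
- viewer.silhouettes(camera, query): "region" (480x640 bool, what is visible of it) and "extent" ([left, top, width, height] in pixels, round what is visible of it).
The state is a dict: "t": time; "q": joint angles; "qd": joint speeds; "joint_efforts": joint torques, N m; "eef_pos": TCP position; "ee_rot": TCP orientation; "force": force on the tool from outside, world axes, zero at the start; "moment": the same for the moment, N m; "width": finger opening in m.
Only numpy, scipy, OpenCV 4.12 (cv2) and the standard library are available. Lean on these libraries where they do the work, as an engineer would, in place of code of your own. Each camera call takes 0.05 s, during which the arm holds its last target.

### The job

Of the two bench thickness gauges, find the one with a titanium pacemaker can lying flat under its spindle. Turn the ratchet thimble on top of that gauge clockwise (seen from above) until the spindle clamps the can and the thimble clearly slips, then let go and leave the can clamped. Do not turn the thimble of the empty gauge.

Things in the scene. Friction and masses are not known exactly. Their poses are not given: they have to be found in the camera images.
- thimble (a point): Ratchet thimble of the gauge holding the can: upright knurled steel cylinder, 26 mm diameter, 30 mm tall, 120 to 150 mm above the worktop, gripped at any yaw. Point on its vertical axis at 138 mm, the height to grip. It turns at constant height on a 19 mm sleeve; the gauge's white head below ends at 100 mm. Nothing near is higher than the thimble; gauge fixed. z up, x turns with the thimble.
- ratchet (a joint): Slip of that thimble on its sleeve, rad, 0 at start; near 0 while both turn together, grows as the thimble turned clockwise slips (0.12 N m; screw friction 0.06) with the can clamped. 0.2 is a clear slip. Contact comes after 0.4 to 0.8 rad, slip at most 0.2 rad later, so turning 1.4 rad clockwise in one grasp always slips clearly. Turning back unclamps.
- spindle: Steel spindle of that gauge, 10 mm rod on the thimble's axis under the head; origin at the centre of its lower face, z up. Goes down 4 mm per rad of clockwise turn. At the start 1.6 to 3.2 mm above the can: 8 mm thick, 52 x 44 mm rounded titanium with clear header, lying loose on a round dark anvil, its top 42 mm above the worktop.
- spare_thimble_rim (a point): Point on the rim of the thimble of the other gauge, which is alike but with nothing on its anvil: 13 mm from its axis, 138 mm above the worktop. Not to be turned.
Not all that is in view belongs to the job. Leave any green or yellow look-alike of the part that bears thimble alone.

How it is judged:
On the way, in this order (a step that is already met when the one before it is completed fails the run):
1. the spindle has come down on the can (contact force between spindle and anything else above 2 N), for 0.1 s.
2. the ratchet thimble has slipped by 0.2 rad (value of joint ratchet above 0.2 rad), for 0.1 s.
At the end, for the whole second after the job is handed in: The thimble of the gauge with the can has slipped by at least 0.2 rad on its ratchet, and the spindle still presses on the can with more than 2 N, its face at the height of the can's top (within 4 mm below and 1.5 mm above) (value of joint ratchet above 0.2 rad and contact force between spindle and anything else above 2 N and height (world z) of spindle between 0.038 and 0.0435 m); the robot touches nothing.
It fails at once if the thimble of the empty gauge is turned (its rim moves more than 5 mm) (distance of spare_thimble_rim from where it was at the start of the episode above 0.005 m).
It also fails if it takes over 35 s, if anything falls off the work surface, if the arm or the gripper's body presses on something with over 40 N, if the wrist force passes 120 N, or if a joint passes its speed limit or range.

## Working session

There is one attempt and no reset: what is moved stays moved. The work goes in short steps, Python scripts to look and compute and a tool call to move; the robot and the scene stay as the last step left them, time stands still between calls to the robot, and variables do not carry over. Pictures are saved under pics/ and viewed, and the job is handed in when it is done.

Besides the shell and the picture viewer there is one more tool, called after "Emit:" as name(argument=value, ...) on one line, values as JSON. apply_moves: Moves the arm, as the interface text tells. Its arguments: {"type":"object","properties":{"deltas":{"type":"string"},"gripper":{"type":"number"},"squeeze":{"type":"number"}},"required":["deltas"]}

```bash
mkdir -p pics; python3 - <<'E'
from station import readout, viewer, job, arm
import cv2,numpy as np
s=readout.get_state();print({k:np.round(v,3).tolist() for k,v in s.items()}, arm.hold_point_z)
for c in ["scene","top","wrist"]:
    f=viewer.grab_frame(c);cv2.imwrite(f"pics/{c}0.png",f["image"][:,:,::-1])
    np.savez(f"{c}0.npz",**f)
    for q in ["thimble","spindle"]:
        for d in viewer.silhouettes(c,q): print(c,q,round(d["conf"],2),d["extent"])
E
```

```text
{'t': 0.0, 'q': [1.498, 0.359, 0.011, -0.0, -1.224, -0.288], 'qd': [-0.001, -0.002, 0.0, 0.0, 0.001, -0.0], 'joint_efforts': [0.001, -58.271, 29.305, 6.997, 0.007, -0.0], 'eef_pos': [0.238, 0.631, 0.226], 'ee_rot': [-3.141, -0.002, -1.932], 'force': [-0.22, -0.111, -0.945], 'moment': [-0.015, 0.007, 0.027], 'width': 0.088} 0.0188
scene thimble 0.76 [451.5, 222.7, 16.2, 13.7]
scene thimble 0.71 [353.5, 268.5, 12.3, 19.9]
scene thimble 0.55 [362.1, 196.7, 13.3, 19.9]
scene thimble 0.55 [400.2, 156.8, 12.4, 16.7]
scene thimble 0.44 [305.9, 93.0, 8.0, 16.9]
top thimble 0.67 [176.5, 331.8, 18.8, 8.9]
top thimble 0.53 [278.1, 208.3, 12.0, 8.5]
top thimble 0.5 [215.0, 199.7, 10.7, 14.7]
wrist spindle 0.48 [614.2, 74.3, 16.5, 14.6]
```

View pics/scene0.png

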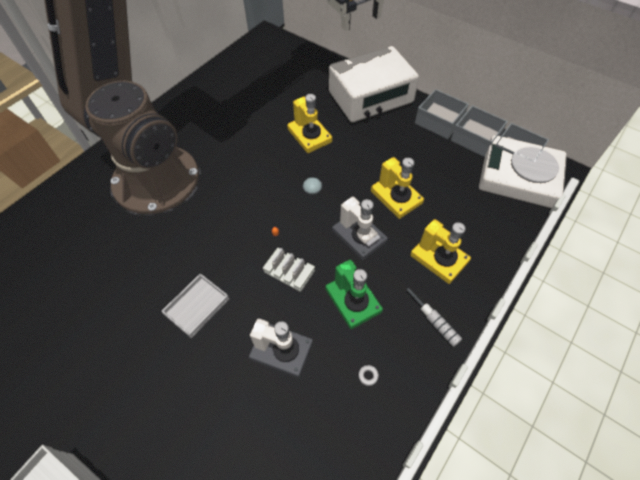

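View pics/top0.png

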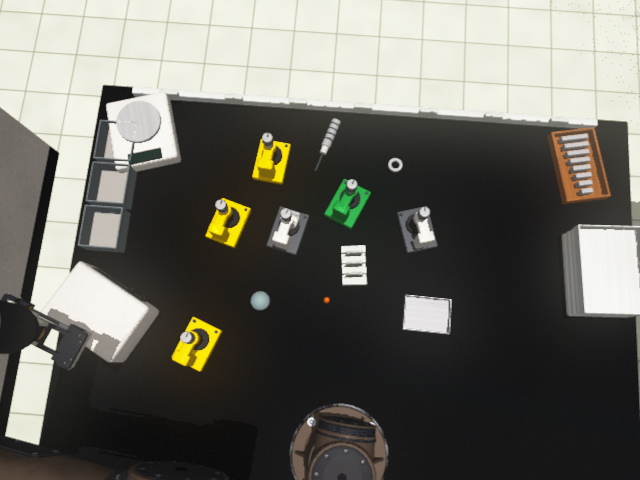

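View pics/wrist0.png

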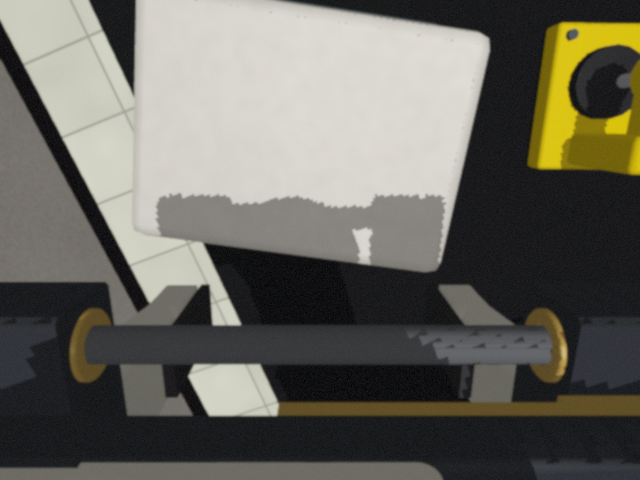

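```bash
python3 - <<'E'
import cv2,numpy as np
a=cv2.imread("pics/scene0.png");b=cv2.imread("pics/top0.png")
c=[a[190:260,325:395],a[310:380,245:315],b[195:265,253:323],b[195:265,383:453]]
c=[cv2.resize(x,(400,280+0) if 0 else (390,290),interpolation=cv2.INTER_CUBIC) for x in c]
cv2.imwrite("pics/z.png",np.vstack([np.hstack(c[:2]),np.hstack(c[2:])]))
E
```

```text
(no output)
```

View pics/z.png

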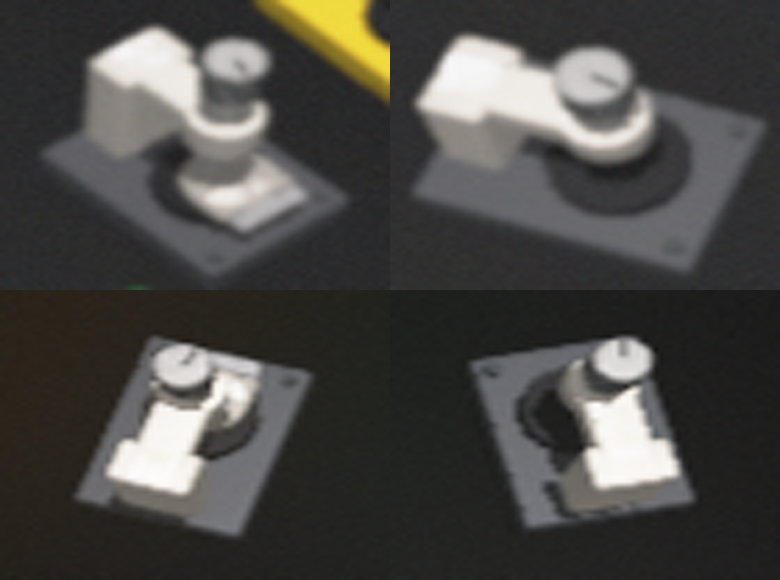

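The can gauge (clear header and titanium plate visible under the head) is at scene (360,220) and top (288,228). The one at scene (280,345) / top (418,228) has a bare dark anvil.

```bash
cat > h.py <<'E'
import numpy as np
def ray(f,u,v):
    K=f["camera_matrix"];T=f["cam_to_world"]
    d=np.linalg.solve(K,[u,v,1]);d=np.array([d[0],-d[1],-d[2]])
    return T[:3,3],T[:3,:3]@d
def atz(f,u,v,z):
    o,d=ray(f,u,v);return o+d*(z-o[2])/d[2]
def proj(f,p):
    T=f["cam_to_world"];c=T[:3,:3].T@(np.array(p)-T[:3,3]);q=f["camera_matrix"]@[c[0],-c[1],-c[2]];return q[:2]/q[2]
E
python3 - <<'E'
import numpy as np
from h import *
s=np.load("scene0.npz");t=np.load("top0.npz")
print(atz(s,366.8,204.6,.15),atz(t,285.3,213.4,.15))
print("spare",atz(s,280.5,327.9,.15),atz(t,383-.5+230*70/390,195-.5+75*70/290,.15))
for n,(u,v) in dict(green=(361,274),y1=(407,162),y2=(458,228)).items(): print(n,atz(s,u,v,.15))
print(s["camera_matrix"],t["cam_to_world"][:3,3],s["cam_to_world"][:3,3])
w=np.load("wrist0.npz");print(w["cam_to_world"],w["camera_matrix"])
E
```

```text
[0.56841473 0.17372581 0.15      ] [0.56804392 0.17517594 0.15      ]
spare [ 0.59681382 -0.16310287  0.15      ] [ 0.5960435  -0.16116315  0.15      ]
green [0.6549514  0.02189282 0.15      ]
y1 [0.57587639 0.33475582 0.15      ]
y2 [0.76022655 0.23770929 0.15      ]
[[444.09283363   0.         319.73409946]
 [  0.         444.09283363 238.95550013]
 [  0.           0.           1.        ]] [0.22409781 0.04779018 1.42785403] [ 0.84185412 -0.35674283  0.94791066]
[[-3.51945951e-01  9.00723912e-01  2.54618308e-01  3.06353536e-01]
 [-9.36019946e-01 -3.38919063e-01 -9.48711249e-02  6.05589705e-01]
 [ 8.42307772e-04 -2.71717323e-01  9.62376738e-01  3.83435741e-01]
 [ 0.00000000e+00  0.00000000e+00  0.00000000e+00  1.00000000e+00]] [[417.78406297   0.         317.75782676]
 [  0.         417.78406297 239.3011378 ]
 [  0.           0.           1.        ]]
```

Emit:
apply_moves(deltas="1.5 -2.3 0 0;3 -4.5 0 0;3.3 -5 0 0;3.3 -5 0 0;3.3 -5 0 0;3.3 -5 0 0;3.3 -5 0 0;3.3 -5 0 0;3.3 -5 0 0;2.4 -3.6 0 0", gripper=-1)

```text
t: 1.7
eef_pos: [0.558, 0.1874, 0.2269]
ee_rot: [-3.141, 0.0, -1.933]
force: [0.6, 0.3, 0.5]
width: 0.0878
```

Emit:
apply_moves(deltas="1 -1.6 0 0;0 0 0 0;0 0 0 0")

```text
t: 2.08
eef_pos: [0.5681, 0.1759, 0.2266]
ee_rot: [3.142, 0.0, -1.931]
force: [-0.6, 0.5, 0.2]
width: 0.0876
```

```bash
cat > look.py <<'E'
import sys
from station import readout, viewer
import cv2,numpy as np
s=readout.get_state();print({k:np.round(s[k],3).tolist() for k in["t","q","eef_pos","ee_rot","force","width"]})
for c in sys.argv[2:]:
    f=viewer.grab_frame(c);cv2.imwrite(f"pics/{c}{sys.argv[1]}.png",f["image"][:,:,::-1]);np.savez(f"{c}{sys.argv[1]}.npz",**f)
    for d in viewer.silhouettes(c,"thimble"): print(c,round(d["conf"],2),d["extent"])
E
python3 look.py 1 wrist
```

```text
{'t': 2.075, 'q': [0.628, 0.228, -0.171, -0.0, -1.172, 0.582], 'eef_pos': [0.568, 0.176, 0.227], 'ee_rot': [3.142, 0.0, -1.931], 'force': [-0.6, 0.504, 0.249], 'width': 0.088}
wrist 0.79 [506.6, 2.1, 66.3, 32.1]
wrist 0.75 [300.4, 222.6, 40.5, 49.8]
```

View pics/wrist1.png

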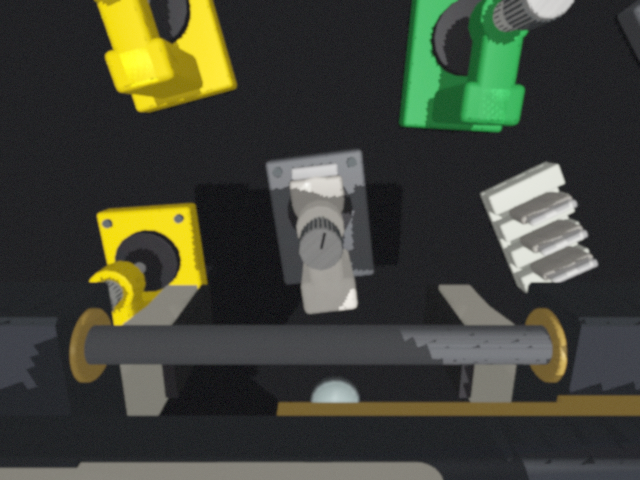

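The gauge is seen between the jaws in the wrist view, with the centre of the thimble's top at about (321,251). The titanium plate shows on its anvil at about (318,172).

```bash
python3 - <<'E'
from h import *
import cv2
w=np.load("wrist1.npz");print(atz(w,321,251,.15))
print(proj(w,[.568,.1745,.15]))
a=w["image"][200:300,260:380,::-1];cv2.imwrite("pics/z2.png",cv2.resize(a,(720,600),interpolation=cv2.INTER_CUBIC))
E
```

```text
[0.56704736 0.17395151 0.15      ]
[319.55388811 249.86084261]
```

View pics/z2.png

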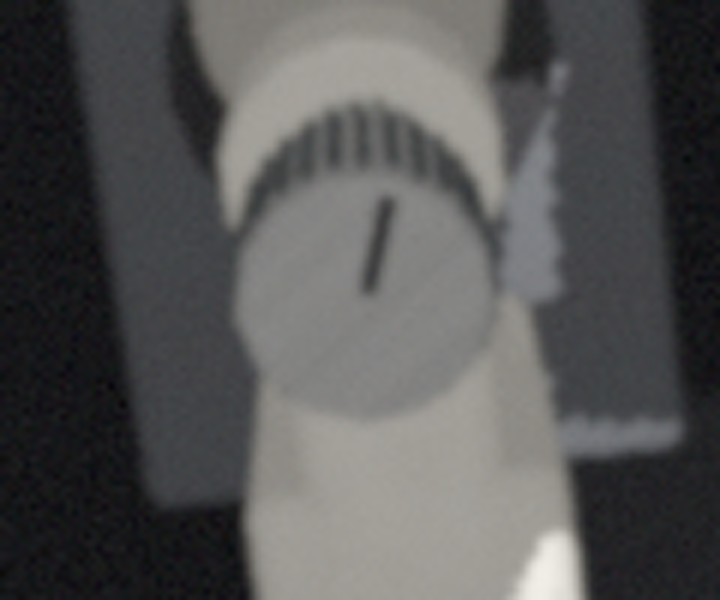

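Emit:
apply_moves(deltas="0.2 0 1 0;0 0 2 0;0 0 2.5 0;0 0 2.5 0;0 0 1.8 0;0 0 1 0;0 0 0 0;0 0 0 0")

```text
t: 3.18
eef_pos: [0.5683, 0.174, 0.1193]
ee_rot: [-3.141, 0.001, -1.931]
force: [-0.2, 0.8, 0.1]
width: 0.0875
```

```bash
python3 look.py 2 wrist scene
```

```text
{'t': 3.175, 'q': [0.626, 0.317, -0.313, 0.0, -0.94, 0.584], 'eef_pos': [0.568, 0.174, 0.119], 'ee_rot': [-3.141, 0.001, -1.931], 'force': [-0.233, 0.793, 0.053], 'width': 0.088}
wrist 0.95 [282.7, 282.1, 67.8, 95.5]
scene 0.69 [352.0, 267.8, 15.9, 17.8]
scene 0.54 [403.3, 157.8, 8.1, 9.7]
scene 0.54 [449.9, 221.5, 18.2, 17.9]
scene 0.43 [304.5, 91.1, 8.9, 19.9]
```

View pics/wrist2.png

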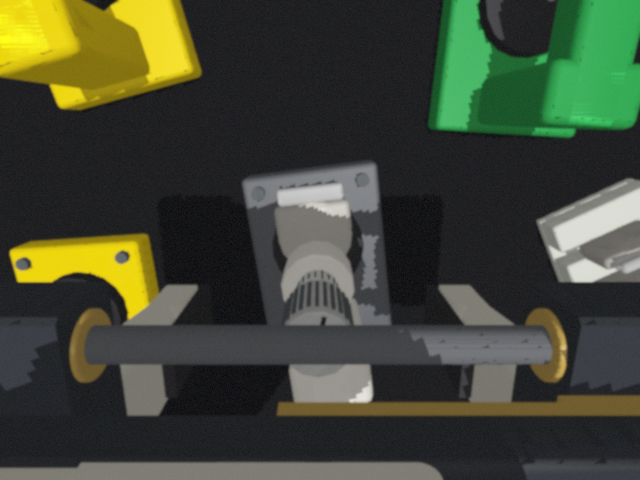

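The thimble sits midway between the open fingers, at about (317,330). I'll close on it.

Emit:
apply_moves(deltas="0 0 0 0;0 0 0 0;0 0 0 0;0 0 0 0;0 0 0 0;0 0 0 0;0 0 0 0;0 0 0 0", gripper=1, squeeze=35)

```text
t: 4.38
eef_pos: [0.5681, 0.1741, 0.1186]
ee_rot: [-3.141, 0.001, -1.931]
force: [0.0, 2.9, -0.6]
width: 0.0253
```

Emit:
apply_moves(deltas="0 0 0 0.1;0 0 0 0.1;0 0 0 0.1;0 0 0 0.1;0 0 0 0.1;0 0 0 0.1;0 0 0 0;0 0 0 0")

```text
t: 5.38
eef_pos: [0.568, 0.1741, 0.1186]
ee_rot: [3.141, 0.001, -2.529]
force: [-0.5, 3.2, -0.3]
width: 0.0255
```

```bash
python3 look.py 3 wrist; python3 -c "
from station import readout;print(readout.get_state()['moment'])"
```

```text
{'t': 5.375, 'q': [0.626, 0.318, -0.314, -0.0, -0.939, -0.014], 'eef_pos': [0.568, 0.174, 0.119], 'ee_rot': [3.141, 0.001, -2.529], 'force': [-0.483, 3.25, -0.313], 'width': 0.026}
wrist 0.7 [281.6, 280.9, 69.7, 97.4]
[ 1.65025098 -0.04469642 -0.00504387]
```

View pics/wrist3.png

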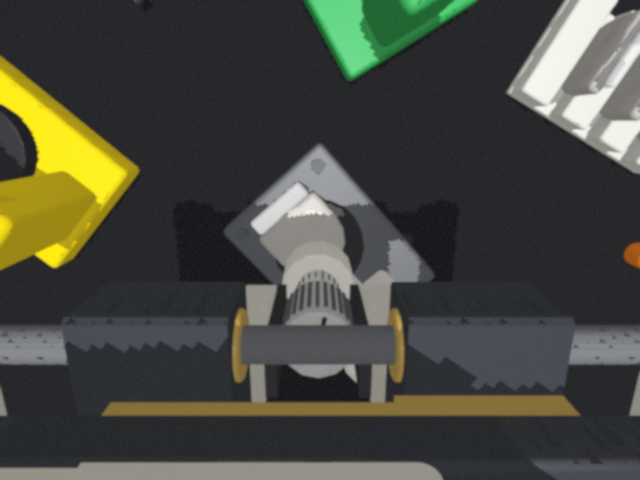

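The mark on the thimble stays at (324,322) while the base has rotated in view, so the thimble is turning with the gripper. I'll carry on to 1.7 rad in total.

Emit:
apply_moves(deltas="0 0 0 0.1;0 0 0 0.1;0 0 0 0.1;0 0 0 0.1;0 0 0 0.1;0 0 0 0.1;0 0 0 0.1;0 0 0 0.1;0 0 0 0.1")

```text
t: 6.6
eef_pos: [0.5679, 0.1741, 0.1186]
ee_rot: [3.141, 0.0, 2.85]
force: [-0.1, 4.5, 0.4]
width: 0.0247
```

```bash
python3 look.py 4 wrist; python3 -c "
from station import readout;print(readout.get_state()['moment'])"
```

```text
{'t': 6.6, 'q': [0.626, 0.317, -0.314, -0.0, -0.939, -0.918], 'eef_pos': [0.568, 0.174, 0.119], 'ee_rot': [3.141, 0.0, 2.85], 'force': [-0.055, 4.549, 0.424], 'width': 0.025}
wrist 0.81 [286.3, 281.4, 63.6, 98.2]
[1.99734037 0.17252099 0.01135057]
```

Emit:
apply_moves(deltas="0 0 0 0.1;0 0 0 0.1;0 0 0 0;0 0 0 0;0 0 0 0")

```text
t: 7.32
eef_pos: [0.5679, 0.1741, 0.1186]
ee_rot: [3.141, -0.0, 2.655]
force: [-0.4, 5.7, 0.2]
width: 0.0254
```

```bash
python3 look.py 5 wrist; python3 -c "
from station import readout;print(readout.get_state()['moment'])"
```

```text
{'t': 7.325, 'q': [0.626, 0.317, -0.314, -0.0, -0.939, -1.112], 'eef_pos': [0.568, 0.174, 0.119], 'ee_rot': [3.141, -0.0, 2.655], 'force': [-0.393, 5.698, 0.167], 'width': 0.025}
[2.09031251 0.24378345 0.05071165]
```

View pics/wrist5.png

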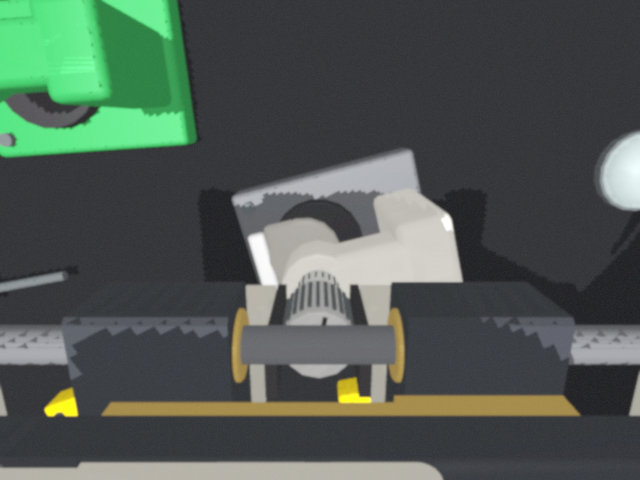

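The mark is still at (324,322) after about 1.7 rad of turn, so the grip has not slid. I'll release and lift.

Emit:
apply_moves(deltas="0 0 0 0;0 0 0 0;0 0 0 0;0 0 0 0;0 0 0 0;0 0 0 0;0 0 0 0", gripper=-1)

```text
t: 8.3
eef_pos: [0.5679, 0.1737, 0.1186]
ee_rot: [-3.142, 0.0, 2.652]
force: [-0.5, 0.8, 0.1]
width: 0.0862
```

Emit:
apply_moves(deltas="0 0 -1 0;0 0 -2 0;0 0 -2.5 0;0 0 -2.5 0;0 0 -2 0;0 0 -1 0;0 0 0 0;0 0 0 0")

```text
t: 9.3
eef_pos: [0.5674, 0.1735, 0.2277]
ee_rot: [-3.141, -0.001, 2.651]
force: [-0.8, 0.7, -0.1]
width: 0.088
```

```bash
python3 look.py 6 wrist scene; python3 - <<'E'
from h import *
import cv2
w=np.load("wrist6.npz");s=np.load("scene6.npz")
u,v=proj(w,[.568,.174,.15]).astype(int);print(u,v)
a=w["image"][v-60:v+60,u-60:u+60,::-1];b=s["image"][180:260,320:400,::-1]
cv2.imwrite("pics/z6.png",np.hstack([cv2.resize(x,(400,400),interpolation=cv2.INTER_CUBIC) for x in (a,b)]))
E
```

```text
{'t': 9.3, 'q': [0.626, 0.226, -0.172, -0.0, -1.175, -1.116], 'eef_pos': [0.567, 0.174, 0.228], 'ee_rot': [-3.141, -0.001, 2.651], 'force': [-0.767, 0.715, -0.136], 'width': 0.088}
wrist 0.78 [297.7, 222.6, 41.4, 49.3]
wrist 0.71 [10.3, 54.6, 78.1, 56.1]
scene 0.7 [362.7, 196.5, 10.0, 18.4]
scene 0.65 [450.4, 221.7, 16.7, 18.6]
scene 0.61 [301.4, 90.7, 13.9, 18.7]
scene 0.45 [352.5, 267.7, 12.0, 19.4]
scene 0.42 [405.9, 159.0, 5.8, 4.5]
316 252
```

View pics/z6.png

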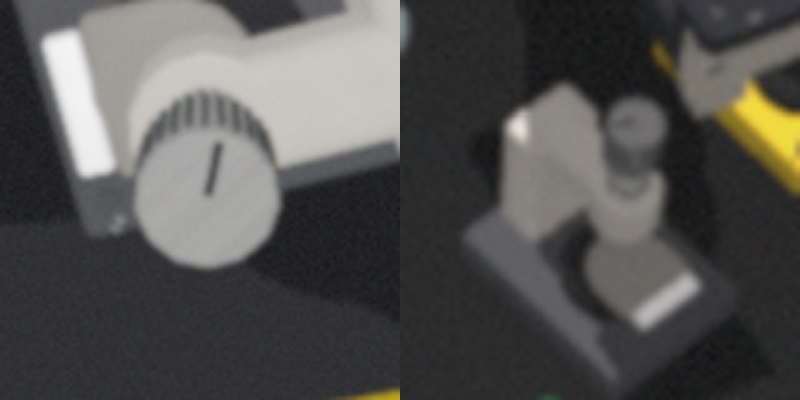

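The mark has the same angle in the tool frame as before release, so nothing turned back. The can is in place and the gripper is clear.

```bash
python3 -c "
from station import job;print(job.job_done())"
```

```text
the job is handed in; nothing more can be done
None
```

I found the gauge with the can at about (0.568, 0.174). I gripped its thimble at 35 N, turned it about 1.7 rad clockwise in one grasp, released it, lifted clear and handed the job in at about 9.3 s.

- **Turn:** the mark on the thimble kept its angle to the gripper all the way round and after release, so the thimble turned fully and did not turn back. Since 1.4 rad always slips clearly, I take it that the ratchet slipped.
- **After release:** the can was still lying under the spindle, and the gripper was open, about 110 mm higher and touching nothing. I did not go near the empty gauge or the coloured look-alikes.
- **Not confirmed:** I had no direct reading of the ratchet slip or the clamping force. The wrist moment about the vertical axis stayed near zero (0.05 N m or less), so it did not confirm the slip torque. The sideways force during the turn rose to 5.7 N, far below the limit.

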